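# Hang the support roller back in its side-opening hooks

### The arm

A 6-joint arm with a two-finger parallel gripper is mounted at the origin on the work surface; the furniture and walls round the work are solid. World frame = base frame: x ahead of the robot, y to its left, z up, the work surface at z = 0. Lengths are in m, angles in rad, forces in N, time in s.
With the tool pointing down it reaches from about 0.25 to 0.8 m from the base axis. Payload 3.9 kg.
Tool frame: the origin (TCP) lies midway between the tips of the shut fingers; the grasp point (between the pads) lies 19 mm behind it; z points along the fingers, y is the line along which they close (so a half turn about z gives the same grasp; the last joint's range is limited). The gripper opens to 85 mm and grips with 20 to 120 N. Pads are 22 mm wide; open, the fingers measure 114 mm over their backs; the gripper's body (76 mm by 85 mm) begins 54 mm behind the grasp point. The pads swing forward as they close: fully open they stand 13 mm farther back than shut.
Start: joints at [1.317, 0.26, -0.138, 1.173, 0, 1.571], TCP at [0.132, 0.508, 0.231] pointing down, gripper open.
Joint ranges: [-2.78, 2.78], [-0.83, 1.72], [-1.28, 1.37], [-1.9, 2.12], [-1.57, 1.48], [-3.14, 3.14]. Speed limits (rad/s): [2.57, 2.57, 3.14, 3.14, 3.14, 3.14].

### API

Orientations are given as a unit quaternion [w, x, y, z].
In Python, from rig import manip gives the robot as it stands. Calls block until the motion is done:
- manip.move_pose(position, orientation): joint-space move of the TCP to a pose.
- manip.move_l(position, ori=None, vel=0.15, until_force=None): straight line of the TCP; ori=None keeps the orientation; vel is the mean speed in m/s. With until_force (N) it stops when the force on the tool has changed by that much, and returns True; else False.
- manip.movej(angles): joint-space move.
- manip.let_go() and manip.grab(grip_force=None): open the fingers fully, or close them until they stop; grip_force is the grip in N (None keeps the last).
- manip.dwell(seconds).
- manip.inverse_kinematics(position, orientation): joint angles nearest the present ones, or None.
- manip.state(): the state.
- manip.capture(name): name is "side" or "top"; returns the picture (384x512x3 uint8, red, green, blue); there is no depth.
- manip.calibration(name): a dict with "K" (3x3 intrinsics, pixels), "extrinsics" (4x4, takes a point from camera to world coordinates). Camera axes: x right, y down, z forward; pixel columns grow to the right and rows downward; lengths in m; the calibration is good to about 2 mm. A picture is of the moment at which its call begins. calibration takes no time and is no camera call.
A pose or a line that the arm cannot do raises manip.Unreachable and nothing moves.
- manip.hand_in(): hands the job in; it is judged then, once.
Trained networks look in the newest picture that a camera, given by its name, has taken for a name from the list of things; names that differ only in an ending like _2 or _b are one class to them, and where a whole thing is asked for, a point or a joint stands for the part that bears it (a point fixed in the world has none). Each returns a list of dicts, best first, with "confidence" (0 to 1); they miss things now and then, are a little off and sometimes report something else, mostly with a low value. They report only what shows in the picture. A call takes as long as a camera call.
- manip.find_in(camera, query): "location" ([column, row] in pixels, amid what is visible of it).
The state is a dict: "time_s": time; "joints": joint angles; "dq": joint speeds; "joint_torque": joint torques, N m; "tcp_pos": TCP position; "eef_rot": TCP orientation; "force": force on the tool from outside, world axes, zero at the start; "moment": the same for the moment, N m; "opening": finger opening in m; "grasp_force": force on a finger pad.
Only numpy, scipy, OpenCV 4.12 (cv2) and the standard library are available. Lean on these libraries where they do the work, as an engineer would, in place of code of your own. Each camera call takes 0.05 s, during which the arm holds its last target. There are 200 camera calls.

### The job

The roller unit has been cleaned on the saw table: hang its loose roller back in the two side-opening hooks. Pick up the roller, bring it in level through the mouths of both hooks, slide it in to the back and lower it gently into the throats until both axle ends rest on the bottom, then let go. The hooks are only lightly clamped where the fitter set them, so never push the roller against them with more than 25 N, and leave the other things on the table where they are.

Things in the scene. Friction and masses are not known exactly. Their poses are not given: they have to be found in the camera images.
- roller: the only loose roller, lying on the table: bare aluminium drum, diameter 44 mm, 166 mm long; dark steel axle, diameter 12 mm, standing out 22 mm at each end (210 mm over all); 0.4 to 0.65 kg. Origin at its centre, on the axis; its y axis runs along the axle (either end may go to either side; x and z turn as it rolls). Grip across the drum at mid-length
- roller_unit: grey steel roller unit, fixed, 270 mm deep, 240 wide, 137 high. Origin on the table (z = 0), midway between its two hook plates when these stand at the front end of their adjustment; x points from their open mouths in towards the rear roller (stays put: diameter 44 mm, axis at x = 160, z = 90 mm), y along the roller axes, z up. Hook plates: upright steel, 8 mm thick, centred at y = +92 and -92 mm
- hook_mouth (a point): fixed point on the unit at x = -34, z = 108 mm, y = 0, axes as the unit: middle of the hooks' mouths at front adjustment. Each hook opens towards -x. Its level ledge (top z = 98 mm) and upper jaw (underside z = 118 mm) leave 20 mm for the 12 mm axle, whose axis so enters at z = 104 to 112 mm. The ledge begins at this x, flared lips 18 mm further out. Really 10 to 56 mm farther in, see hook_seat
- hook_seat (a point): fixed point on the unit at x = 0, z = 90 mm, y = 0: axis of the seated axle at front adjustment. The hook plates are lightly clamped in long slotted holes and really stand, both alike, 10 to 56 mm farther in along x than all hook values here say; the setting is not reported: feel or look for it. Throat: 15 mm wide, 14 mm deep below the ledge, roofed by the upper jaw; floor z = 84 mm
- hook_back (a point): fixed point on the unit at x = 7.5, z = 108 mm, y = 0: back wall of the hooks at front adjustment (really x = 17.5 to 63.5 mm). Upright and flat from the throat's floor to the upper jaw: an axle slid in along the ledge stops here, its axis 6 mm before the wall, and is then straight above the throat, 1.5 mm beyond its middle. The clamps slip at some 35 N
- hex_key: hex key, L-shaped, 112x38x6 mm, lying on the table; leave alone. Origin: centre of its underside
- wax: round tin, 66 mm in diameter, 49 mm high; leave alone. Origin: centre of its underside
- cup: round grey cup, 72 mm in diameter, 61 mm high; leave alone. Origin: centre of its underside
- flange: turned steel flange, 90 mm in diameter, 19 mm high; leave alone. Origin: centre of its underside
- cutters: side cutters, 160x55x13 mm; leave alone. Origin: centre of its underside
- carton: small carton, 70x50x40 mm; leave alone. Origin: centre of its underside

How it is judged:
On the way, in this order (a step that is already met when the one before it is completed fails the run):
1. the roller is lifted off the table (height (world z) of roller above 0.06 m), for 0.1 s.
2. the axle is inside both mouths, above the ledges (x of roller in the frame of roller_unit between -0.035 and 0.062 m and z of roller in the frame of roller_unit between 0.101 and 0.115 m and angle between the y axis of roller and the y axis of roller_unit, either way round below 0.06 rad), for 0.1 s.
At the end, for the whole second after the job is handed in: the roller hangs at rest with both axle ends on the bottom of the two throats: axis 90 mm above the table (87 to 92.5), 7 to 60 mm in from the unit's origin along its x (wherever the hooks stand), within 8 mm of the middle along y, level and parallel to the unit within 0.03 rad (z of roller in the frame of roller_unit between 0.087 and 0.0925 m and x of roller in the frame of roller_unit between 0.007 and 0.06 m and y of roller in the frame of roller_unit between -0.008 and 0.008 m and angle between the y axis of roller and the y axis of roller_unit, either way round below 0.03 rad and linear speed of roller below 0.02 m/s); the robot touches nothing.
It fails at once if the roller is pushed against the roller unit with more than 25 N (contact force between roller and roller_unit above 25 N).
It fails at once if the hand or arm pushes on the roller unit with more than 15 N (contact force between the arm and roller_unit above 15 N).
It fails at once if another thing on the table is moved by more than 20 mm (distance of any of hex_key, wax, cup, flange, cutters, carton from where it was at the start of the episode above 0.02 m).
It also fails if it takes over 51 s, if anything falls off the work surface, if the arm or the gripper's body presses on something with over 40 N, if the wrist force passes 120 N, or if a joint passes its speed limit or range.

## Working session

There is one attempt and no reset: what is moved stays moved. The work goes in short steps, each a Python script; the robot and the scene stay as the last script left them, time stands still between calls to the robot, and variables do not carry over. Pictures are saved under pics/ and viewed, at most 10 in all, crops included, and the job is handed in when it is done.

```bash
mkdir -p pics; python3 - <<'E'
from rig import manip
import cv2, numpy as np
np.set_printoptions(precision=4,suppress=True)
for c in ("top","side"):
    im=manip.capture(c); cv2.imwrite(f"pics/{c}0.png",im[:,:,::-1])
    k=manip.calibration(c); print(c,k["K"],k["extrinsics"])
    for q in ("roller","roller_unit","hook_mouth","hook_seat","hook_back"):
        print(q,[(np.round(d["location"],1).tolist(),round(d["confidence"],2)) for d in manip.find_in(c,q)][:3])
s=manip.state(); print(s["time_s"],s["tcp_pos"],s["eef_rot"],s["force"])
E
```

```text
top [[486.4755   0.     261.3034]
 [  0.     486.4755 193.2212]
 [  0.       0.       1.    ]] [[ 0.0217 -0.9911  0.1315  0.393 ]
 [-0.9997 -0.023  -0.0082 -0.0991]
 [ 0.0112 -0.1312 -0.9913  1.2809]
 [ 0.      0.      0.      1.    ]]
roller [([323.5, 228.0], 0.69)]
roller_unit [([192.9, 176.8], 0.95)]
hook_mouth [([186.2, 174.2], 0.79), ([361.1, 159.8], 0.72)]
hook_seat [([189.4, 176.0], 0.65)]
hook_back [([188.7, 177.6], 0.82)]
side [[401.5352   0.     260.6919]
 [  0.     401.5352 192.1598]
 [  0.       0.       1.    ]] [[-0.9998 -0.0168  0.0091  0.5374]
 [-0.0162  0.5007 -0.8655  0.7798]
 [ 0.01   -0.8654 -0.5009  0.5902]
 [ 0.      0.      0.      1.    ]]
roller [([283.1, 184.5], 0.82)]
roller_unit [([223.8, 268.1], 0.78)]
hook_mouth [([220.6, 266.5], 0.6), ([283.3, 181.2], 0.21)]
hook_seat [([223.1, 263.3], 0.57)]
hook_back [([222.0, 267.9], 0.85)]
0.6 [0.1318 0.5082 0.2313] [-0.      0.1265  0.992   0.    ] [-0.786  -0.6146 -0.2456]
```

View pics/top0.png

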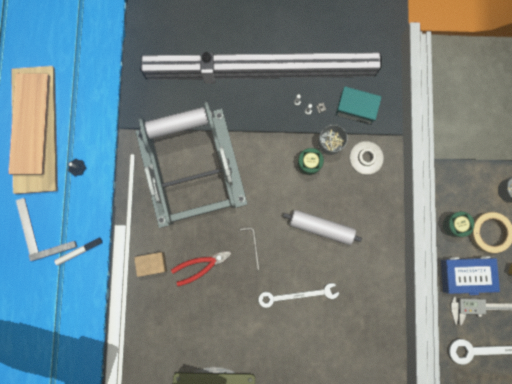

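View pics/side0.png

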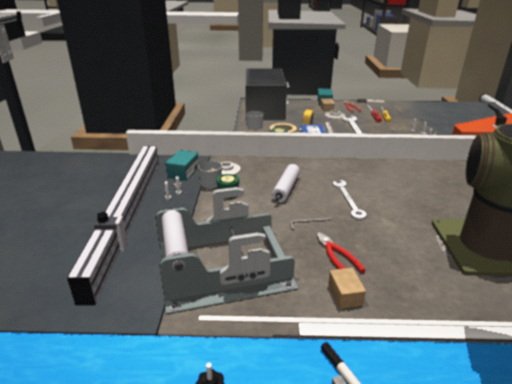

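The top view shows the roller near (322,228) and the unit centred near (192,170), with its rear roller at (176,122). The hook mouths face down the image, towards the robot. In the side view the two hooks are at (245,262) and (230,205), and the loose roller at (286,184). I'll take enlarged crops for precise edges.

```bash
python3 - <<'E'
import cv2, numpy as np
t=cv2.imread("pics/top0.png"); s=cv2.imread("pics/side0.png")
def crop(im,x0,y0,w,h,f):
    c=cv2.resize(im[y0:y0+h,x0:x0+w],None,fx=f,fy=f,interpolation=cv2.INTER_CUBIC)
    for x in range((x0+19)//20*20,x0+w,20):
        cv2.putText(c,str(x),((x-x0)*f,10),0,.35,(0,255,255),1); cv2.line(c,((x-x0)*f,12),((x-x0)*f,18),(0,255,255),1)
    for y in range((y0+19)//20*20,y0+h,20):
        cv2.putText(c,str(y),(0,(y-y0)*f+4),0,.35,(0,255,255),1); cv2.line(c,(24,(y-y0)*f),(30,(y-y0)*f),(0,255,255),1)
    return c
cv2.imwrite("pics/tc.png",crop(t,125,95,130,140,4))
cv2.imwrite("pics/sc.png",crop(s,150,150,160,160,3) if 0 else crop(s,150,160,160,150,4)) 
cv2.imwrite("pics/rc.png",crop(t,270,195,100,60,5))
E
```

```text
(no output)
```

View pics/tc.png

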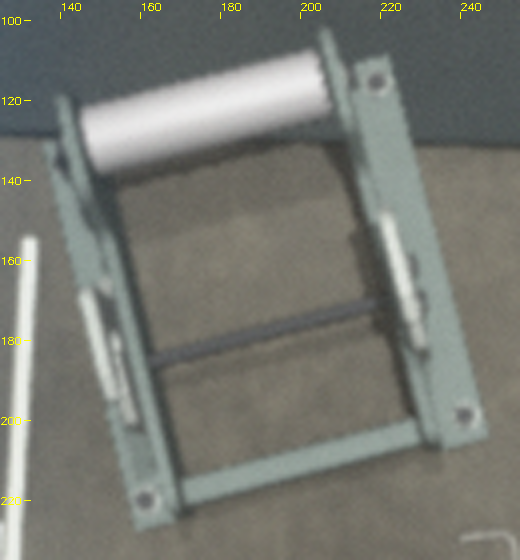

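View pics/sc.png

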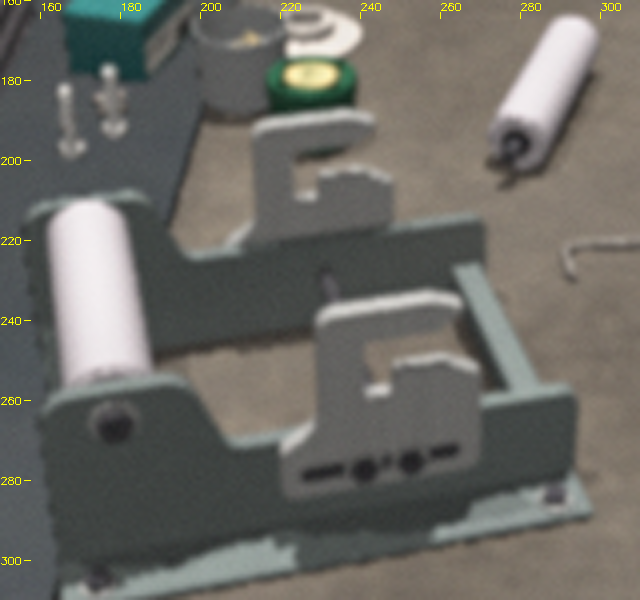

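View pics/rc.png

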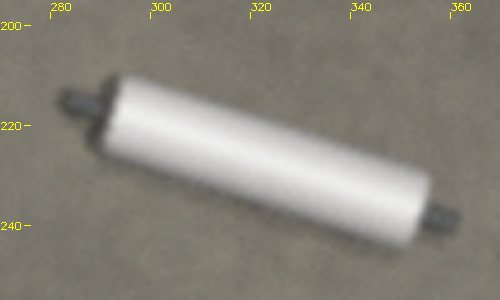

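```bash
cat > h.py <<'E'
from rig import manip
import numpy as np
np.set_printoptions(precision=4,suppress=True)
def ray(c,uv):
    k=manip.calibration(c); E=np.array(k["extrinsics"]); d=E[:3,:3]@np.linalg.solve(np.array(k["K"]),[*uv,1]); return E[:3,3],d
def atz(c,uv,z):
    o,d=ray(c,uv); return o+d*(z-o[2])/d[2]
def onplane(c,uv,p,n):
    o,d=ray(c,uv); return o+d*np.dot(np.subtract(p,o),n)/np.dot(d,n)
E
python3 - <<'E'
from h import *
T=lambda x,y:(125+x/4-.4,95+y/4-.4); S=lambda x,y:(150+x/4-.4,160+y/4-.4); R=lambda x,y:(270+x/5-.4,195+y/5-.4)
a,b=atz("top",R(62,102),.022),atz("top",R(458,219),.022)
print("roller",a,b,(a+b)/2,np.linalg.norm(a-b))
c,d=atz("top",R(112,117),.022),atz("top",R(422,210),.022); print("drum",(c+d)/2,np.linalg.norm(c-d))
print("side roller net",atz("side",(283.1,184.5),.022))
L,Rr=atz("top",T(93,146),.09),atz("top",T(322,79),.09)
print("rear",L,Rr,np.linalg.norm(L-Rr))
v=(L-Rr)/np.linalg.norm(L-Rr); yaw=np.arctan2(-v[0],v[1]); print("yaw rear",yaw)
# hook tops
for n,p in dict(l0=(82,290),l1=(112,400),r0=(385,212),r1=(422,345)).items(): print(n,atz("top",T(*p),.137))
l0,l1,r0,r1=[atz("top",T(*p),.137) for p in((82,290),(112,400),(385,212),(422,345))]
print("yaw hooks",[np.arctan2((q-p)[1],(q-p)[0]) for p,q in((l1,l0),(r1,r0))],np.linalg.norm(l0-l1),np.linalg.norm(r0-r1))
# base corner bolts (flange top ~z .005)
bl=[atz("top",T(*p),.006) for p in((145,500),(465,415),(376,82))]; print("bolts",bl)
e=bl[1]-bl[2]; print("yaw bolts",np.arctan2(-e[1],-e[0]), np.arctan2(-(bl[0]-bl[1])[0],(bl[0]-bl[1])[1]),np.linalg.norm(e),np.linalg.norm(bl[0]-bl[1]))
m=(L+Rr)/2; ux=np.array([np.cos(yaw),np.sin(yaw),0]); uy=np.array([-ux[1],ux[0],0])
o=m-.16*ux; print("origin est",o)
for n,p in dict(floorL=(365,397),floorR=(392,395),ledge=(393,365),ledgeTip=(475,368),jawtip=(455,302)).items():
    q=onplane("side",S(*p),o+.096*uy,uy); print(n,q,"unit",(q-o)@ux,q[2])
for n,p in dict(floorL=(293,200),floorR=(318,200),ledge=(318,178)).items():
    q=onplane("side",S(*p),o-.088*uy,uy); print("far",n,"unit",(q-o)@ux,q[2])
q=onplane("side",S(113,425),o+.115*uy,uy); print("rear nut",(q-o)@ux,q[2])
for k in("hook_mouth","hook_seat"): pass
E
```

```text
roller [ 0.5042 -0.1644  0.022 ] [ 0.4482 -0.3702  0.022 ] [ 0.4762 -0.2673  0.022 ] 0.21322420397757696
drum [ 0.4747 -0.271   0.022 ] 0.1670788697580259
side roller net [ 0.4829 -0.2488  0.022 ]
rear [0.7013 0.1787 0.09  ] [0.7481 0.0371 0.09  ] 0.1491440148499853
yaw rear 0.31936174376045867
l0 [0.601  0.1696 0.137 ]
l1 [0.5354 0.1485 0.137 ]
r0 [ 0.6528 -0.0091  0.137 ]
r1 [ 0.5726 -0.0337  0.137 ]
yaw hooks [np.float64(0.31245655093359226), np.float64(0.29774540907298236)] 0.06892970880681369 0.08388676009326729
bolts [array([0.4863, 0.1519, 0.006 ]), array([ 0.5472, -0.0559,  0.006 ]), array([0.772 , 0.0102, 0.006 ])]
yaw bolts 0.2862281064143493 0.28492417378098217 0.23434595442967193 0.21656134460170523
origin est [0.5728 0.0576 0.09  ]
floorL [0.5815 0.1616 0.0799] unit 0.04091144669896627 0.07986302193118633
floorR [0.5684 0.1573 0.0779] unit 0.027115489518647812 0.07786696802351234
ledge [0.5678 0.1571 0.0965] unit 0.026483879780015426 0.09648242731874718
ledgeTip [0.5274 0.1437 0.0849] unit -0.016049516299867075 0.08493758926764094
jawtip [0.5379 0.1472 0.1279] unit -0.004947792003394639 0.1279205695111849
far floorL unit 0.0355849492691178 0.08125842335603162
far floorR unit 0.020606428967504014 0.0785470549669145
far ledge unit 0.020147475697935163 0.09374515384158533
rear nut 0.16379985387513554 0.10767749463602283
```

```bash
cat > fit.py <<'E'
from h import *
import cv2
from scipy.optimize import least_squares
T=lambda x,y:(125+x/4-.4,95+y/4-.4); S=lambda x,y:(150+x/4-.4,160+y/4-.4)
def proj(c,P):
    k=manip.calibration(c); E=np.linalg.inv(np.array(k["extrinsics"])); q=np.array(k["K"])@(E[:3,:3]@P+E[:3,3]); return q[:2]/q[2]
def res(p):
    X,Y,w,s,bf,bb,by,y1,y2=p[:9]; free=list(p[9:])
    W=lambda x,y,z: np.array([X+np.cos(w)*x-np.sin(w)*y,Y+np.sin(w)*x+np.cos(w)*y,z])
    obs=[("top",T(145,500),bf,by,.006),("top",T(465,415),bf,-by,.006),("top",T(376,82),bb,-by,.006),
     ("top",T(93,146),.16,y1,.09),("top",T(322,79),.16,y2,.09),
     ("side",S(365,397),s+.0075,.096,.084),("side",S(392,395),s-.0075,.096,.084),("side",S(393,365),s-.0075,.096,.098),
     ("side",S(293,200),s+.0075,-.088,.084),("side",S(318,200),s-.0075,-.088,.084),("side",S(318,178),s-.0075,-.088,.098)]
    for uv,y in zip((T(82,290),T(112,400),T(385,212),T(422,345)),(.092,.092,-.092,-.092)): obs.append(("top",uv,free.pop(0),y,.137))
    return np.concatenate([proj(c,W(x,y,z))-uv for c,uv,x,y,z in obs])
r=least_squares(res,[.573,.058,.29,.03,-.08,.155,.108,.08,-.08,.05,-.02,.05,-.02],loss="soft_l1")
print(r.x); print(r.fun.reshape(-1,2) if r.fun.size else 0)
E
python3 fit.py
```

```text
[ 0.571   0.0635  0.2885  0.0321 -0.0564  0.1776  0.1083  0.0733 -0.0756
  0.059  -0.0099  0.0579 -0.026 ]
[[ 0.2608  0.0847]
 [ 0.172  -0.1983]
 [ 0.0107 -0.0029]
 [-0.1732 -0.8664]
 [ 0.1742  0.8749]
 [-0.2326  0.0317]
 [ 0.4689 -0.7362]
 [ 0.1773  1.1227]
 [-0.1455  0.1861]
 [-0.0886 -0.6896]
 [-0.2664 -0.2717]
 [ 0.5132 -0.1133]
 [-0.1685  0.041 ]
 [-0.3348  0.0854]
 [-0.6573  0.1488]]
```

```bash
cat >> h.py <<'E'
from scipy.spatial.transform import Rotation as Ro
def quat(phi):
    y=np.array([np.cos(phi),np.sin(phi),0]); z=np.array([0,0,-1.]); x=np.cross(y,z)
    return Ro.from_matrix(np.c_[x,y,z]).as_quat(scalar_first=True).tolist()
O=np.array([.571,.0635]); W=.2885; UX=np.array([np.cos(W),np.sin(W)]); UY=np.array([-UX[1],UX[0]])
def U(x,y,z): return [*(O+x*UX+y*UY),z]
def st(msg=""):
    s=manip.state(); p=np.array(s["tcp_pos"]); d=p[:2]-O
    print(msg,"t",round(s["time_s"],2),"tcp",p,"unit",np.array([d@UX,d@UY]),"F",np.array(s["force"]),"M",np.array(s["moment"]),"op",round(s["opening"],4),"gf",s["grasp_force"]); return s
E
python3 - <<'E'
from h import *
import cv2
q=quat(-.266)
print(manip.inverse_kinematics([.4755,-.269,.12],q))
manip.move_pose([.4755,-.269,.12],q); st()
manip.move_l([.4755,-.269,.004],vel=.12); st()
manip.grab(60); st()
manip.move_l([.4755,-.269,.2],vel=.15); st()
im=manip.capture("top"); cv2.imwrite("pics/t1.png",im[:,:,::-1]); 
im=manip.capture("side"); cv2.imwrite("pics/s1.png",im[:,:,::-1])
E
```

```text
[-0.5148  0.3663 -0.2872  0.9173  0.      1.322 ]
 t 3.61 tcp [ 0.4759 -0.2684  0.1201] unit [-0.1856 -0.2911] F [-0.0058 -0.2406  0.1559] M [0.0056 0.0309 0.0193] op 0.0851 gf 0.0
 t 4.72 tcp [ 0.4761 -0.2693  0.0046] unit [-0.1856 -0.2921] F [-0.7353  0.452   0.4369] M [-0.0121 -0.0142 -0.0056] op 0.0853 gf 0.0
 t 5.2 tcp [ 0.4756 -0.2692  0.0047] unit [-0.1861 -0.2918] F [-1.657   0.9166  5.4614] M [ 0.1038  0.301  -0.1243] op 0.0422 gf 60.58863937854767
 t 6.66 tcp [ 0.4748 -0.2686  0.1989] unit [-0.1867 -0.291 ] F [-0.6183  0.6363 -5.8453] M [ 0.0436  0.0045 -0.0259] op 0.0424 gf 61.34357571601868
```

```bash
python3 - <<'E'
from h import *
import cv2
manip.move_pose(U(-.10,0,.15),quat(W)); st()
manip.move_l(U(-.09,0,.090),vel=.12); manip.dwell(.3); st()
t=manip.capture("top"); s=manip.capture("side")
c=lambda im,x,y,w,h,f: cv2.resize(im[y:y+h,x:x+w,::-1],None,fx=f,fy=f,interpolation=cv2.INTER_CUBIC)
cv2.imwrite("pics/t2.png",c(t,130,100,130,140,4)); cv2.imwrite("pics/s2.png",c(s,190,140,180,150,4))
E
```

```text
t 7.93 tcp [0.4759 0.0343 0.1503] unit [-0.0995 -0.0009] F [ 0.1137 -0.3994 -5.5785] M [-0.0293 -0.0132 -0.0032] op 0.0423 gf 61.37728929519653
 t 8.89 tcp [0.4852 0.0379 0.0907] unit [-0.0895 -0.0001] F [-0.5976 -0.3748 -5.3887] M [ 0.0321  0.0213 -0.0372] op 0.0423 gf 61.3920521736145
```

View pics/s2.png

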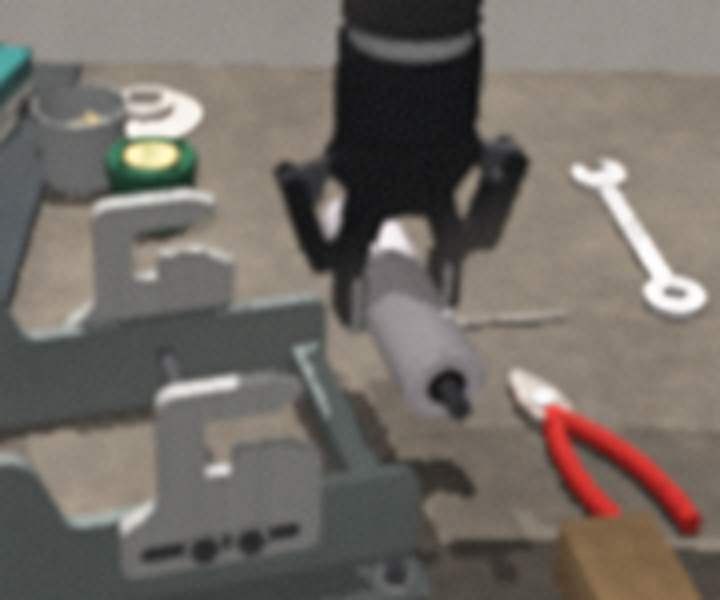

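View pics/t2.png

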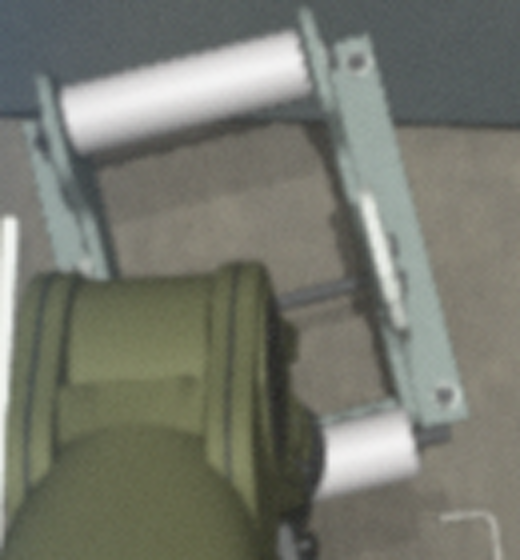

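The side view shows the roller held level before the mouths, with its near axle tip at (305,241). In the top view the right axle tip is at about (242,208) and the drum end at (232,211). I'll compare these with the projected positions.

```bash
python3 - <<'E'
from h import *
def proj(c,P):
    k=manip.calibration(c); E=np.linalg.inv(np.array(k["extrinsics"])); q=np.array(k["K"])@(E[:3,:3]@P+E[:3,3]); return q[:2]/q[2]
for c,y,obs in(("side",.105,(304.9,240.9)),("top",-.105,(241.6,207.9)),("top",-.083,(232.2,210.4))):
    p=proj(c,np.array(U(-.0895,y,.1085)));
    px=proj(c,np.array(U(-.0885,y,.1085)))-p; py=proj(c,np.array(U(-.0895,y+.001,.1085)))-p; pz=proj(c,np.array(U(-.0895,y,.1095)))-p
    print(c,y,p,obs,"d",obs-p,"per mm x,y,z",px,py,pz)
E
```

```text
side 0.105 [304.9676 241.2445] (304.9, 240.9) d [-0.0676 -0.3445] per mm x,y,z [-0.4731  0.0785] [0.1823 0.2964] [ 0.0329 -0.4063]
top -0.105 [241.9561 206.4543] (241.6, 207.9) d [-0.3561  1.4457] per mm x,y,z [-0.1068 -0.3965] [-0.3991  0.1079] [-0.0117 -0.0431]
top -0.083 [233.1681 208.8291] (232.2, 210.4) d [-0.9681  1.5709] per mm x,y,z [-0.106 -0.397] [-0.3998  0.108 ] [-0.0191 -0.0411]
```

```bash
python3 - <<'E'
from h import *
q=quat(W+.008); y=-.001; z=.090
print(manip.move_l(U(-.04,y,z),q,vel=.1,until_force=8)); st()
print(manip.move_l(U(.012,y,z),q,vel=.05,until_force=6)); st()
manip.dwell(.2)
print(manip.move_l(U(.068,y,z),q,vel=.012,until_force=4)); st(); manip.dwell(.2); st()
E
```

```text
False
 t 9.64 tcp [0.532  0.0511 0.0896] unit [-0.041  -0.0008] F [-0.3147 -0.0221 -5.0899] M [-0.0126  0.0313 -0.0132] op 0.0424 gf 61.42061233520508
False
 t 10.83 tcp [0.5822 0.0658 0.0899] unit [ 0.0114 -0.001 ] F [-0.4131  0.1841 -5.2331] M [0.0506 0.0052 0.0606] op 0.0423 gf 61.42072677612305
True
 t 13.25 tcp [0.6022 0.0719 0.088 ] unit [ 0.0323 -0.0008] F [-0.1776 -0.3012 -6.3937] M [-0.0063 -0.0365 -0.0222] op 0.0419 gf 61.48052930831909
 t 13.45 tcp [0.6006 0.0717 0.0865] unit [ 0.0307 -0.0005] F [-0.6297  0.0891 -6.0977] M [ 0.0004 -0.0091 -0.0229] op 0.0422 gf 61.48123025894165
```

```bash
python3 - <<'E'
from h import *
import cv2
st(); manip.dwell(.3); s=st(); print(s["eef_rot"],quat(W+.008),s["joints"])
im=manip.capture("side"); cv2.imwrite("pics/s3.png",cv2.resize(im[160:300,190:330,::-1],None,fx=4,fy=4,interpolation=cv2.INTER_CUBIC))
E
```

```text
t 13.45 tcp [0.6006 0.0717 0.0865] unit [ 0.0307 -0.0005] F [-0.6297  0.0891 -6.0977] M [ 0.0004 -0.0091 -0.0229] op 0.0422 gf 61.48123025894165
 t 13.75 tcp [0.601  0.0717 0.0869] unit [ 0.0311 -0.0006] F [ 0.1592 -0.1657 -6.2477] M [ 0.0173  0.0687 -0.0182] op 0.0426 gf 61.48158073425293
[-0.0031  0.5946  0.804  -0.0034] [0.0, 0.5949055699366694, 0.803795597685336, 0.0] [ 0.1192  0.4922 -0.1712  0.9165 -0.0008  1.3927]
```

View pics/s3.png

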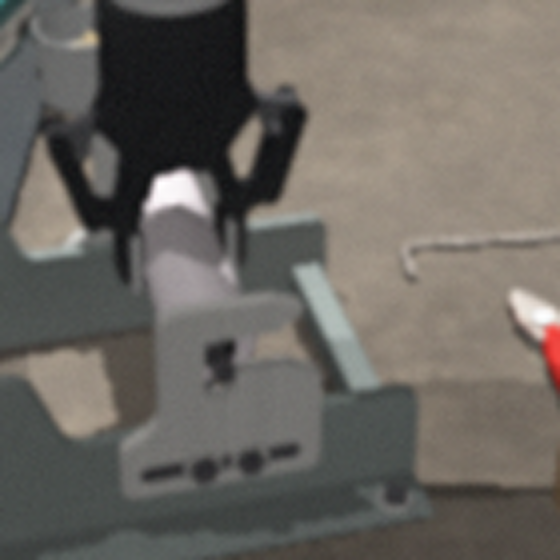

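The axle's near end shows at about (245,250), at the back of the hook and straight above the throat. Next I'll lower it.

```bash
python3 - <<'E'
from h import *
q=quat(W+.008)
manip.move_l(U(.0300,-.001,.0875),q,vel=.02); st()
print(manip.move_l(U(.0300,-.001,.066),q,vel=.012,until_force=4)); st(); manip.dwell(.2); st()
E
```

```text
t 14.05 tcp [0.5997 0.071  0.0875] unit [ 0.0296 -0.001 ] F [ 0.971   0.6848 -5.0752] M [-0.0098 -0.0111  0.0067] op 0.0424 gf 61.50161862373352
True
 t 15.11 tcp [0.6015 0.0713 0.0747] unit [ 0.0315 -0.0012] F [ 2.2151  1.0786 -3.8324] M [-0.0618 -0.5518  0.29  ] op 0.0424 gf 61.50009512901306
 t 15.31 tcp [0.6014 0.0713 0.0744] unit [ 0.0314 -0.0012] F [ 3.9623  0.3638 -3.3585] M [-0.0525 -0.6517  0.3171] op 0.0425 gf 61.49647772312164
```

```bash
python3 - <<'E'
from h import *
q=quat(W+.008); z=manip.state()["tcp_pos"][2]
manip.move_l(U(.0325,-.001,z+.001),q,vel=.01); manip.dwell(.2); st()
print(manip.move_l(U(.0325,-.001,.066),q,vel=.01,until_force=4)); st(); manip.dwell(.2); st()
E
```

```text
t 15.84 tcp [0.6017 0.0717 0.075 ] unit [ 0.0317 -0.0009] F [ 0.493  -0.2474 -5.944 ] M [-0.0058  0.0007  0.006 ] op 0.042 gf 61.52825117111206
True
 t 16.31 tcp [0.6022 0.0717 0.0725] unit [ 0.0322 -0.001 ] F [-0.2294  0.0986  6.5132] M [0.0322 0.0031 0.0193] op 0.0425 gf 62.55434274673462
 t 16.51 tcp [0.6021 0.0718 0.0725] unit [ 0.0322 -0.0009] F [-0.0655 -0.1939  6.749 ] M [0.0484 0.0181 0.0341] op 0.0425 gf 62.550036907196045
```

```bash
python3 - <<'E'
from h import *
import cv2
manip.let_go(); st()
p=manip.state()["tcp_pos"]; manip.move_l([p[0],p[1],.26],vel=.12); st()
manip.move_pose([.35,-.1,.3],quat(0)); st()
t=manip.capture("top"); s=manip.capture("side")
c=lambda im,x,y,w,h: cv2.resize(im[y:y+h,x:x+w,::-1],None,fx=3,fy=3,interpolation=cv2.INTER_CUBIC)
cv2.imwrite("pics/f.png",np.hstack([c(t,125,95,130,150),c(s,185,160,130,150)]))
E
```

```text
t 17.01 tcp [0.5999 0.0715 0.0701] unit [ 0.03   -0.0006] F [ 0.2317 -0.1161  0.6048] M [-0.0424 -0.0101 -0.0445] op 0.0853 gf 0.0
 t 18.74 tcp [0.5995 0.0714 0.2592] unit [ 0.0296 -0.0005] F [0.6478 0.673  0.9953] M [-0.0343  0.0675  0.0233] op 0.0855 gf 0.0
 t 19.91 tcp [ 0.3512 -0.1     0.3001] unit [-0.2572 -0.0942] F [ 0.3566 -0.0437 -0.2099] M [ 0.0235 -0.0624  0.0316] op 0.0852 gf 0.0
```

View pics/f.png

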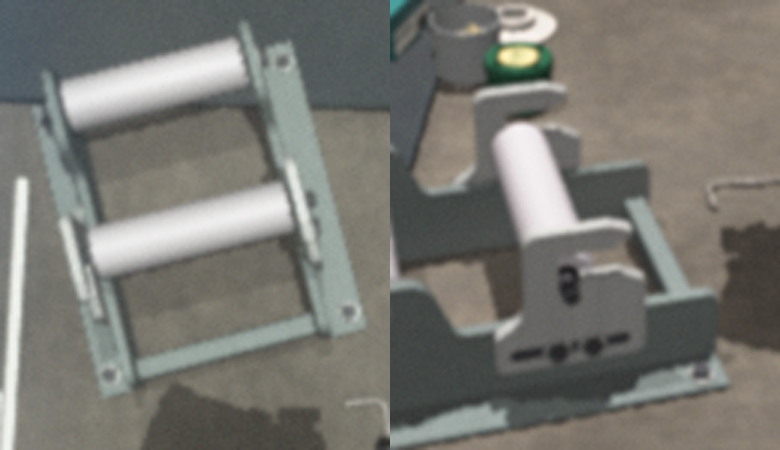

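The roller sits between the hooks, parallel to the rear roller. The near axle end is down in its throat at about (375,254) in the side view, and the gaps to both plates look even.

```bash
python3 - <<'E'
from rig import manip
print(manip.hand_in())
E
```

```text
the job is handed in; nothing more can be done
None
```

The roller hangs in both hook throats, released and clear of the arm, and the job was handed in at about 20 s; the force readings stayed low throughout, but the far axle end's seating is inferred from the even contact force, not seen, and no verdict came back.

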